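Clamp a sensor module in the inspection fixture with its tab-lock knob

ROBOT

A 7-joint arm with a two-finger parallel gripper is mounted at the origin on the work surface. World frame = base frame: x ahead of the robot, y to its left, z up, the work surface at z = 0. Lengths are in m, angles in rad, forces in N, time in s.
With the tool pointing down it reaches from about 0.35 to 0.9 m from the base axis. Payload 8.1 kg.
Tool frame: the origin (TCP) lies at the very end of the fingers, on their centre line; the grasp point (between the pads) lies 19 mm behind it; z points along the fingers, y is the line along which they close (so a half turn about z gives the same grasp; the last joint's range is limited). The gripper opens to 92 mm and grips with 3 to 60 N. Pads are 19 mm wide; open, the fingers measure 130 mm over their backs; the gripper's body (75 mm by 190 mm) begins 47 mm behind the grasp point.
Start: joints at [1.163, 0.434, 0.025, 1.573, -0.012, 1.134, -0.075], TCP at [0.188, -0.596, 0.227] pointing down, gripper open.
Joint ranges: [-2.62, 2.62], [-0.44, 2.09], [-1.27, 1.32], [0.08, 2.57], [-1.32, 4.46], [0.12, 2], [-2.74, 2.74]. Speed limits (rad/s): [2.22, 2.22, 3.01, 3.01, 3.14, 3.14, 3.14].

INTERFACE

Orientations are given as a rotation vector (axis times angle).
In Python, from cell import arm gives the robot as it stands.
- The arm moves only by the tool jog_arm, never from a script. Its argument "rows" is a list of rows, each a list of 3 entries, a list of its own where there are three numbers: the shift along the world's x, y, z in cm, then the turn, a rotation vector about the world's x, y, z in degrees, then the opening, from 0 (shut) to 1 (fully open). A call has 1 to 8 rows; each row is the pose to reach, as a shift and turn from the pose commanded when the call began; what a row does not reach only later rows make up. A row lasts 1/8 s, in which the tool goes at most 62.5 mm and 10.7 degrees, less where a joint would pass 70% of its speed; a pose out of reach is approached as far as the arm can. A call with a gripper value outside its range is refused whole. The fingers move at their own pace and stop on an object; "newtons" is the grip in N (left out, the last holds). Time passes only in rows, so rows that repeat a pose let the fingers close. It gives the time, the measured TCP pose, the force, the opening and the grip force at its end, in the units of the state.
- arm.observe(): the state, without advancing time (a new reading comes with each control period).
- arm.get_image(name): name is "scene" or "side" or "wrist"; returns a dict with "img" (420x560x3 uint8, red, green, blue), "depth" (420x560 float32, m along the optical axis (not along the pixel's ray), 0 where there is no reading), "fx", "fy", "cx", "cy" (pixels), "rvec" (rotation vector, rad) and "tvec" (3), from world to camera coordinates, as OpenCV has them; the wrist camera has in their place "mount" (4x4, takes a point from camera to tool coordinates, whose origin is the TCP and whose axes are the flange's). Camera axes: x right, y down, z forward; pixel columns grow to the right and rows downward; lengths in m; the calibration is good to about 2 mm. A picture is of the moment at which its call begins: read the wrist's pose just before it.
- arm.sign_off(): hands the job in; it is judged then, once.
The state is a dict: "clock": time; "joints": joint angles; "dq": joint speeds; "joint_efforts": joint torques, N m; "position": TCP position; "ee_rot": TCP orientation; "force": force on the tool from outside, world axes, zero at the start; "ft_torque": the same for the moment, N m; "width": opening from 0.0 (shut) to 1.0 (fully open); "gripper_force": force on a finger pad.
Only numpy, scipy, OpenCV 4.12 (cv2) and the standard library are available. Lean on these libraries where they do the work, as an engineer would, in place of code of your own. Each camera call takes 0.05 s, during which the arm holds its last target. There are 200 camera calls.

TASK

Stand the green sensor module upright on the steel bed of the clamp fixture, between its jaws. Then pinch the two orange tabs of the fixture's knob together, which frees it, turn it clockwise until the rubber-faced jaw holds the module firmly against the stop jaw with about 14 N (the lock gives a few newtons back; no more than 26 N at any moment, or its housing cracks), and let go so that the tabs spring out and lock the knob. Leave the other things on the bench where they are.

Things in the scene. Friction and masses are not known exactly. Their poses are not given: they have to be found in the camera images.
- module: green sensor module, a block 40 (its x) x 30 (its y) x 36 mm high with a round amber lens on top, 60 to 110 g, loose, upright on the bench at the start; origin at the centre of its underside. It goes into the clamp with its 30 mm thickness (y) between the jaws; its 40 mm length (x) is then the free direction, where fingers can hold it
- fixture: clamp fixture screwed to the bench: aluminium plate 130 (x) x 290 (y) x 12 mm, origin on the bench (z = 0). Along y from -y: dark steel stop jaw, steel bed (46 mm wide in x), moving jaw, blue knob housing (74 x 82 mm, top at 46 mm, dial face to 49 mm) centred at y = 62 mm. Jaws are 36 to 40 mm wide in x and reach 46 mm above the bench, so the top 10 mm of a seated module stand clear
- bed (a point): point on top of the steel bed (20 mm above the bench), fixture axes, at fixture y = -81 mm: a module stood with its centre here and its axes along the fixture's clears both jaws by at least 4 mm at the start. The stop jaw is bolted anywhere within 5 mm of its nominal place (face at fixture y = -105 mm)
- knob_center (a point): point on the knob's upright axis, 74 mm above the bench, for gripping the tabs; fixture axes. Each orange tab is a paddle 24 mm wide, 6 mm thick, from 55 to 85 mm above the bench; outer faces 52 mm apart when out, 40 mm fully in. The black hub between them is 25 mm across, the cap above them 34 mm across, 87 to 91 mm above the bench
- jaw: moving jaw's rubber face plate, 36 x 4 x 24 mm; origin at mid-width of its pressing face, at bench height; fixture axes. It moves to the fixture's -y, 18 mm per rad of the knob. It is sprung on its carriage (3.5 N per mm, 8 mm travel): once it presses, 63 N per rad of knob, and each newton asks 0.018 N m at the knob (0.25 N m at 14 N) on top of about 0.02 N m of friction
- knob (a joint): turn of the black knob with orange tabs, rad: 0 = jaw fully open, grows clockwise seen from above (closing), stop at 1.75. At 0 the tabs lie along the fixture's +x and -x; they turn with it. Starts at 0 to 0.15; the jaw begins to press at about 0.6 to 1.2, by the stop jaw's place. With the tabs out it is locked by teeth 0.087 rad apart: let go, it drops into a near one, under load mostly backwards (0.02 on to 0.09 back: up to 6 N lost)
- tab_a (a joint): inward travel of the orange tab on the fixture's +x side (at knob 0), m: 0 out (locked), 0.006 fully in. 8 N on each tab starts it, 14 N pushes it fully in; the knob is free only with both in by more than 1.7 mm. Let go, they spring out into the lock's teeth
- tab_b (a joint): the same for the opposite tab (fixture's -x side at knob 0)
- grey_module: grey module of the same shape, a bystander, origin under its centre
- solder_spool: metal spool, 52 mm diameter, 42 mm high, bystander
- flux_bottle: amber bottle with black cap, 42 mm diameter, 95 mm high, bystander
- wipe_jar: clear jar with blue lid, 56 mm diameter, 75 mm high, bystander
- screwdriver: screwdriver with yellow handle, 170 mm, lying, bystander; origin at mid-length
- parts_tray: blue divided tray 120 x 160 x 28 mm, bystander
Things that resemble listed ones, but are neither listed nor needed, are in the scene too. Several things look just like the module: the one meant starts farthest from the robot's base.

How it is judged:
On the way, in this order (a step that is already met when the one before it is completed fails the run):
1. the green module stands on the bed between the jaws, let go (horizontal distance between module and bed below 0.015 m and z of module in the frame of bed between -0.002 and 0.002 m and angle between module's own z axis and vertical below 0.06 rad and angle between the x axis of module and the x axis of bed, either way round below 0.12 rad and contact force between the fingers and module below 0.1 N), for 0.2 s.
2. both tabs of the knob are pinched in by more than 2 mm (value of joint each of tab_a, tab_b above 0.002 m), for 0.1 s.
3. the jaw presses the module with more than 8 N, the tabs still pinched in (all of step 2 and contact force between jaw and module above 8 N), for 0.1 s.
At the end, for the whole second after the job is handed in: The green module stands upright on the bed (its foot within 2 mm of the bed's height, tilt under 0.06 rad, centre within 15 mm of the bed point, turned less than 0.12 rad from the fixture's axes), pressed by the jaw with 6 to 20 N; both tabs are out (within 1 mm), and nothing slips for that second (all of step 1 and contact force between jaw and module between 6 and 20 N and value of joint each of tab_a, tab_b below 0.001 m and linear speed of module below 0.01 m/s); the robot touches nothing.
It fails at once if the jaw squeezes the module with more than 26 N (contact force between jaw and module above 26 N).
It fails at once if one of the other things on the bench is moved by more than 15 mm (the screwdriver 20 mm) (distance of any of grey_module, solder_spool, flux_bottle, wipe_jar, parts_tray from where it was at the start of the episode above 0.015 m or distance of screwdriver from where it was at the start of the episode above 0.02 m).
It also fails if it takes over 67 s, if anything falls off the work surface, if the arm or the gripper's body presses on something with over 40 N, if the wrist force passes 120 N, or if a joint passes its speed limit or range.

## Working session

There is one attempt and no reset: what is moved stays moved. The work goes in short steps, Python scripts to look and compute and a tool call to move; the robot and the scene stay as the last step left them, time stands still between calls to the robot, and variables do not carry over. Pictures are saved under pics/ and viewed, at most 10 in all, crops included, and the job is handed in when it is done.

Besides the shell and the picture viewer there is one more tool, called after "Emit:" by a JSON object that holds its "method" and its "body". jog_arm: Moves the arm, as the interface text tells. Its arguments: {"type":"object","properties":{"rows":{"type":"array","items":{"type":"array"}},"newtons":{"type":"number"}},"required":["rows"]}

```bash
mkdir -p pics; cat > h.py <<'E'
import numpy as np, cv2, pickle
from cell import arm
from scipy.spatial.transform import Rotation as R
def grab(name):
    s=arm.observe(); d=arm.get_image(name); d['s']=s
    pickle.dump(d,open(f'pics/{name}.pkl','wb')); return d
def load(name): return pickle.load(open(f'pics/{name}.pkl','rb'))
def cam2world(d,P):
    P=np.atleast_2d(P)
    if 'mount' in d:
        M=np.array(d['mount']); s=d['s']
        P=P@M[:3,:3].T+M[:3,3]
        return R.from_rotvec(s['ee_rot']).apply(P)+s['position']
    r=R.from_rotvec(np.ravel(d['rvec']))
    return r.inv().apply(P-np.ravel(d['tvec']))
def ray(d,u,v,z=None):
    """pixel->world by depth, or intersect with plane z"""
    c=np.array([(u-d['cx'])/d['fx'],(v-d['cy'])/d['fy'],1.])
    if z is None: return cam2world(d,c*d['depth'][int(v),int(u)])[0]
    o=cam2world(d,[0,0,0])[0]; p=cam2world(d,c)[0]
    return o+(p-o)*(z-o[2])/(p[2]-o[2])
def cloud(d):
    v,u=np.mgrid[0:420,0:560]; D=d['depth']
    P=np.stack([(u-d['cx'])/d['fx']*D,(v-d['cy'])/d['fy']*D,D],-1).reshape(-1,3)
    return cam2world(d,P).reshape(420,560,3)
E
python3 - <<'E'
from h import *
a=grab('scene');b=grab('side')
im=np.vstack([a['img'],b['img']])[:,:,::-1]
cv2.imwrite('pics/a.png',cv2.resize(a['img'][:,:,::-1],(800,600)))
cv2.imwrite('pics/b.png',cv2.resize(b['img'][:,:,::-1],(800,600)))
print(arm.observe())
E
```

```text
{'clock': 0.1, 'joints': array([ 1.16336906,  0.43512471,  0.02497696,  1.57398622, -0.01160468,
        1.13401915, -0.07509081]), 'dq': array([-0.00105421, -0.00264886,  0.00188067, -0.00136774, -0.00156006,
        0.00088478, -0.00240945]), 'joint_efforts': array([ 3.56596720e-03, -6.69143844e+01,  9.88398939e-01, -3.15153408e+01,
       -6.04574662e-02,  3.72947613e-02, -2.46014946e-05]), 'position': array([ 0.18739303, -0.59576849,  0.22604895]), 'ee_rot': array([-3.10385285e+00, -4.76663640e-01,  5.22235867e-04]), 'force': array([0.57807875, 0.18950148, 1.96009074]), 'ft_torque': array([-0.01742559,  0.04560854, -0.04533666]), 'gripper_force': 0.0, 'width': 1.0002666302790721}
```

View pics/a.png

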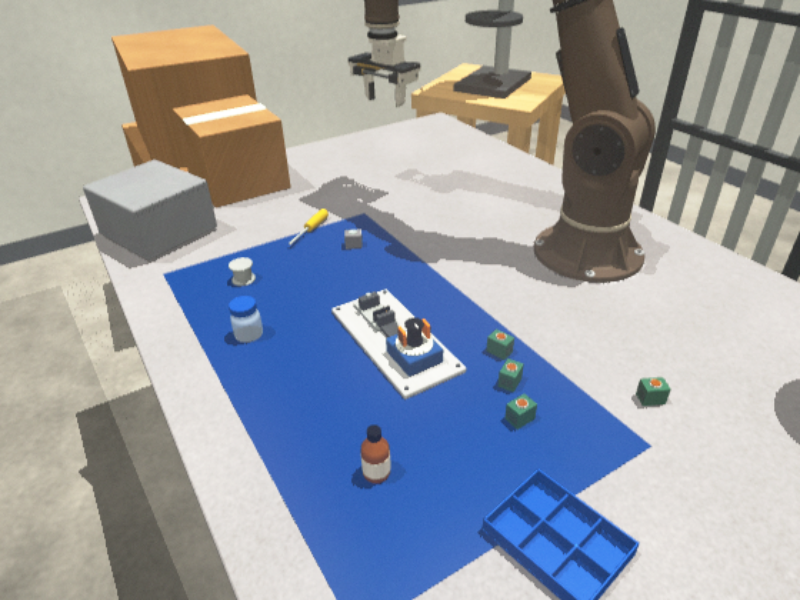

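View pics/b.png

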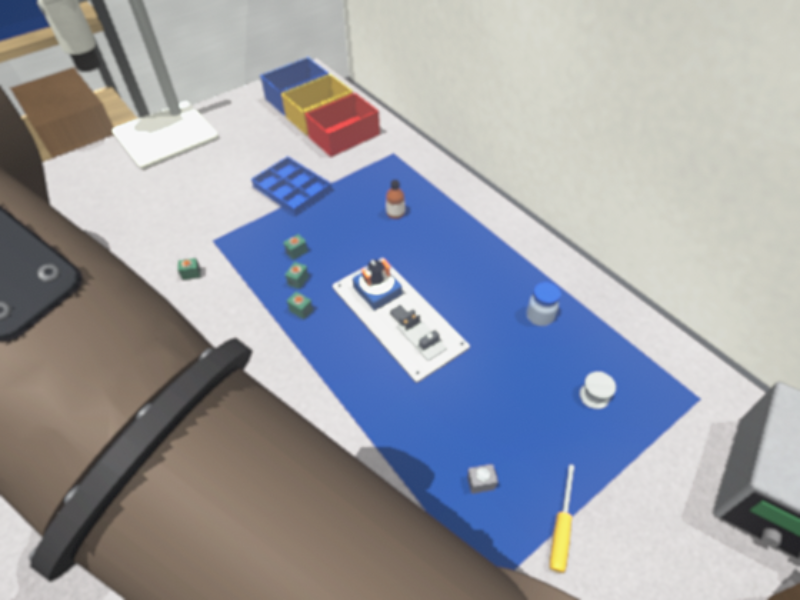

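Scene picture: four green candidates at (500,344), (511,375), (521,410) and (654,390), with the fixture at about (400,340) and its knob at (415,335). The grey module at (353,238) is a bystander. Next I'll compute each one's distance from the base.

```bash
python3 - <<'E'
from h import *
np.set_printoptions(precision=4,suppress=True)
for name in ('scene','side'):
    d=load(name); W=cloud(d); im=d['img'].astype(int)
    h=cv2.cvtColor(d['img'],cv2.COLOR_RGB2HSV)
    m=((h[...,0]>60)&(h[...,0]<95)&(h[...,1]>90)&(d['depth']>0)).astype(np.uint8)
    n,l,st,c=cv2.connectedComponentsWithStats(m)
    for i in range(1,n):
        if st[i,4]>60:
            P=W[l==i]; P=P[(abs(P[:,2]-.036)<.006)]
            if len(P): 
                r=cv2.minAreaRect((P[:,:2]*1000).astype(np.float32)); print(name,c[i]*800/560,len(P),P.mean(0),np.hypot(*P[:,:2].mean(0)),r)
d=load('scene')
for u,v in [(415,322),(500,334),(511,364),(520,400),(654,382)]: print('lens',ray(d,u*.7,v*.7,.036),np.hypot(*ray(d,u*.7,v*.7,.036)[:2]))
print('plate corners',[ray(d,u*.7,v*.7,.012) for u,v in [(333,311),(386,291),(464,368),(407,394)]])
print('knob cap',ray(d,415*.7,322*.7,.091))
W=cloud(d); P=W.reshape(-1,3)
E
```

```text
scene [510.895  368.3649] 83 [0.4344 0.236  0.0361] 0.4943559595254178 ((432.5957946777344, 234.8275909423828), (39.78814697265625, 28.621906280517578), 28.855173110961914)
scene [655.3297 385.8608] 78 [0.2642 0.3973 0.0362] 0.4771511846632713 ((262.2008972167969, 394.546630859375), (27.31815528869629, 36.98957443237305), 61.004878997802734)
scene [521.2491 410.9455] 123 [0.4773 0.3107 0.0357] 0.5694921267848052 ((474.40081787109375, 308.2301330566406), (40.032798767089844, 30.13892936706543), 0.9125282168388367)
lens [0.502  0.0393 0.036 ] 0.5035770980746497
lens [0.3909 0.1547 0.036 ] 0.42038474079055105
lens [0.4271 0.2278 0.036 ] 0.48398734973665186
lens [0.4707 0.3009 0.036 ] 0.5586213353345638
lens [0.2585 0.3901 0.036 ] 0.46797673540409834
plate corners [array([ 0.6044, -0.1067,  0.012 ]), array([ 0.4796, -0.1075,  0.012 ]), array([0.4845, 0.1715, 0.012 ]), array([0.6035, 0.1703, 0.012 ])]
knob cap [0.5395 0.0974 0.091 ]
```

Distances from the base are 0.42, 0.49, 0.57 and 0.47 m, so the target is the one at pixel (521,410), world (0.474, 0.308). The fixture is nearly aligned with the world axes, centred near (0.543, 0.032). I'm moving over to take a close look with the wrist camera.

Emit:
{"method": "jog_arm", "body": {"rows": [[[3, 5, 1], [0, 0, 6], 1], [[6, 10, 2], [0, 0, 12], 1], [[9, 15, 3], [0, 0, 18], 1], [[12, 20, 4], [0, 0, 24], 1], [[15, 25, 5], [0, 0, 30], 1], [[18, 31, 5], [0, 0, 36], 1], [[21, 37, 5], [0, 0, 42], 1], [[23, 43, 5], [0, 0, 48], 1]]}}

```text
clock: 1.1
position: [0.4149, -0.1736, 0.2767]
ee_rot: [2.64, 1.703, 0.0]
force: [1.5, -0.5, 0.0]
width: 1.001
gripper_force: 0.0
```

Emit:
{"method": "jog_arm", "body": {"rows": [[[3, 5, 1], [0, 0, 6], 1], [[6, 10, 2], [0, 0, 12], 1], [[9, 14, 4], [0, 0, 18], 1], [[12, 17.5, 6], [0, 0, 24.4], 1], [[12, 17.5, 8], [0, 0, 24.4], 1], [[12, 17.5, 8], [0, 0, 24.4], 1]]}}

```text
clock: 1.85
position: [0.5349, 0.0, 0.3574]
ee_rot: [2.223, 2.219, 0.002]
force: [0.4, 0.3, -0.3]
width: 1.0
gripper_force: 0.0
```

```bash
python3 - <<'E'
from h import *
np.set_printoptions(precision=4,suppress=True)
d=grab('wrist');print(d['mount'],d['fx'],d['s']['position'],d['s']['ee_rot'],d['s']['joints'])
cv2.imwrite('pics/w1.png',cv2.resize(d['img'][:,:,::-1],(800,600)))
E
```

```text
[[ 0.0004 -0.9627 -0.2705  0.0741]
 [ 1.      0.0002  0.0005 -0.0002]
 [-0.0004 -0.2705  0.9627 -0.1565]
 [ 0.      0.      0.      1.    ]] 326.3072514161675 [0.5349 0.     0.3574] [2.2228 2.2187 0.002 ] [ 0.342   0.2595 -0.5676  1.5429  0.1411  1.3787 -0.239 ]
```

View pics/w1.png

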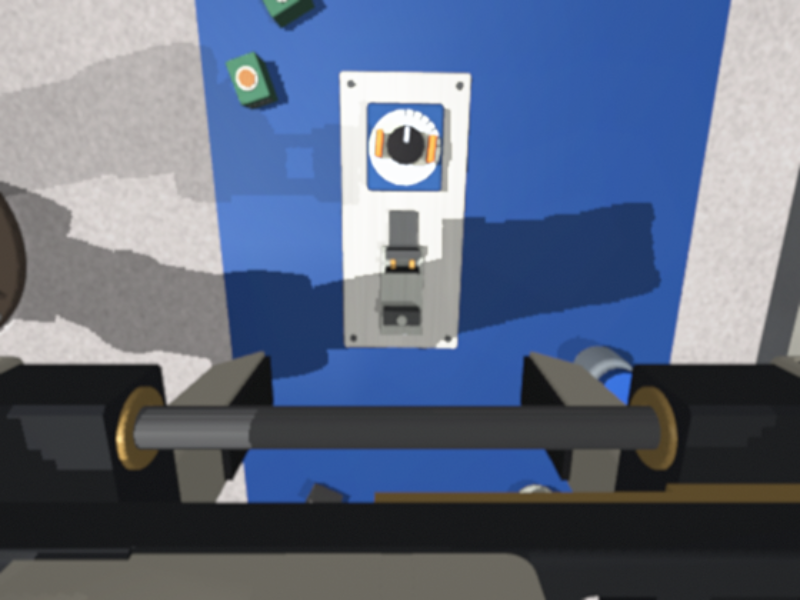

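Wrist view: plate corners at (341,72), (470,73), (457,348) and (345,347). The knob cap is at (406,145), with tabs at (380,143) and (432,149), turned slightly clockwise. The stop jaw is at (402,316) and the moving jaw at (403,258).

```bash
python3 - <<'E'
from h import *
np.set_printoptions(precision=4,suppress=True)
d=load('wrist')
C=np.array([ray(d,u*.7,v*.7,.012) for u,v in [(341,72),(470,73),(457,348),(345,347)]])
print(C, C.mean(0))
print('by depth',ray(d,350*.7,200*.7))
ax=(C[0]+C[1]-C[2]-C[3])[:2]; print('yaw',np.degrees(np.arctan2(-ax[0],ax[1])),np.linalg.norm(ax)/2)
print('cap',ray(d,406*.7,145*.7,.091),ray(d,406*.7,145*.7))
W=cloud(d);P=W.reshape(-1,3)
s=P[(abs(P[:,2]-.012)<.004)&(abs(P[:,0]-.54)<.1)&(abs(P[:,1]-.03)<.18)]
print(cv2.minAreaRect((s[:,:2]*1000).astype(np.float32)),len(s))
s=P[(abs(P[:,2]-.0455)<.0025)&(abs(P[:,0]-.54)<.06)&(abs(P[:,1]-.095)<.06)]
print('housing',cv2.minAreaRect((s[:,:2]*1000).astype(np.float32)),len(s))
E

```

```text
[[ 0.4815  0.1702  0.012 ]
 [ 0.6081  0.1692  0.012 ]
 [ 0.605  -0.1188  0.012 ]
 [ 0.4764 -0.1172  0.012 ]] [0.5428 0.0258 0.012 ]
by depth [0.4868 0.0475 0.011 ]
yaw -0.8074935913313659 0.28771366060967907
cap [0.5438 0.0978 0.091 ] [0.5438 0.0979 0.0891]
((542.0340576171875, 25.972084045410156), (289.5932312011719, 129.77764892578125), 89.11457061767578) 10620
housing ((543.5889892578125, 97.80078125), (80.853271484375, 71.94770050048828), 88.9511489868164) 2213
```

Emit:
{"method": "jog_arm", "body": {"rows": [[[-1, 5, -1], [0, 0, 0], 1], [[-2, 10, -2], [0, 0, 0], 1], [[-4, 15, -4], [0, 0, 0], 1], [[-6, 20, -7], [0, 0, 0], 1], [[-6, 22, -10], [0, 0, 0], 1], [[-6, 22, -12], [0, 0, 0], 1], [[-6, 22, -12], [0, 0, 0], 1]]}}

```text
clock: 2.78
position: [0.4729, 0.2179, 0.2346]
ee_rot: [-2.224, -2.217, 0.007]
force: [0.9, -0.3, -0.5]
width: 1.002
gripper_force: 0.0
```

```bash
python3 - <<'E'
from h import *
np.set_printoptions(precision=4,suppress=True)
d=grab('wrist');print(d['s']['position'],d['s']['ee_rot'],d['s']['joints'])
cv2.imwrite('pics/w2.png',cv2.resize(d['img'][:,:,::-1],(800,600)))
W=cloud(d);P=W.reshape(-1,3)
s=P[(abs(P[:,2]-.036)<.004)&(abs(P[:,0]-.474)<.05)&(abs(P[:,1]-.308)<.04)]
print(cv2.minAreaRect((s[:,:2]*1000).astype(np.float32)),len(s))
E

```

```text
[0.4729 0.2179 0.2346] [-2.2241 -2.2174  0.0069] [-0.021   0.3396 -0.6643  1.7692  0.2302  1.1163 -0.7635]
((473.529052734375, 307.5103454589844), (39.92251968383789, 30.02039337158203), 3.0850112438201904) 1157
```

View pics/w2.png

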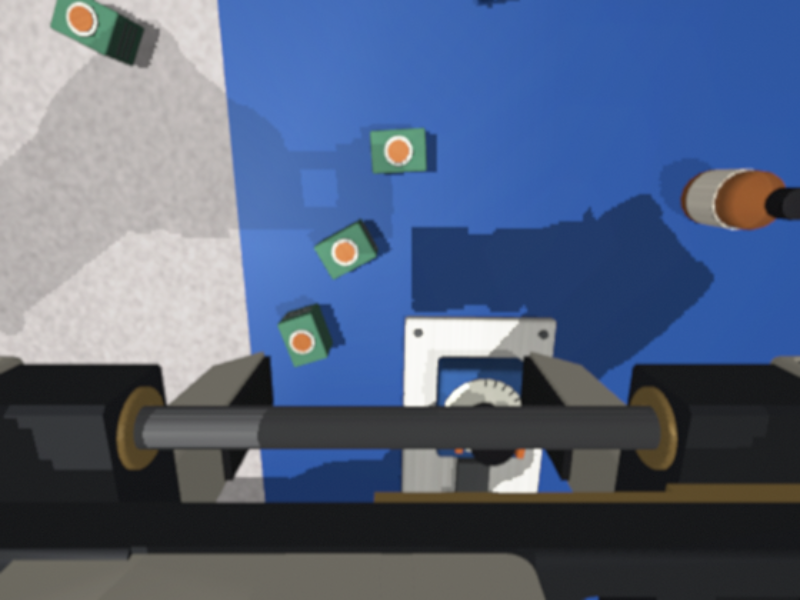

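The chosen module is at (399,150) in this wrist view: upright, amber lens, world (0.4735, 0.3075), yaw about 3°. Its measured size of 39.9 × 30.0 mm is right. I'm descending.

Emit:
{"method": "jog_arm", "body": {"rows": [[[0, 5, -3], [0, 0, 3], 1], [[0.1, 9, -7], [0, 0, 3], 1], [[0.1, 9, -12], [0, 0, 3], 1], [[0.1, 9, -16], [0, 0, 3], 1], [[0.1, 9, -18], [0, 0, 3], 1], [[0.1, 9, -18], [0, 0, 3], 1]]}}

```text
clock: 3.58
position: [0.4753, 0.3084, 0.0562]
ee_rot: [2.167, 2.275, -0.003]
force: [1.2, 1.6, -0.0]
width: 1.001
gripper_force: 0.0
```

Emit:
{"method": "jog_arm", "body": {"rows": [[[-0.2, 0, -2.5], [0, 0, 0], 1], [[-0.2, -0.1, -4.5], [0, 0, 0], 1], [[-0.2, -0.1, -4.5], [0, 0, 0], 0.3], [[-0.2, -0.1, -4.5], [0, 0, 0], 0.3], [[-0.2, -0.1, -4.5], [0, 0, 0], 0.3], [[-0.2, -0.1, -4.5], [0, 0, 0], 0.3], [[-0.2, -0.1, -4.5], [0, 0, 0], 0.3], [[-0.2, -0.1, -4.5], [0, 0, 0], 0.3]], "newtons": 20}}

```text
clock: 4.58
position: [0.4733, 0.3085, 0.0118]
ee_rot: [2.165, 2.276, 0.0]
force: [-0.6, -0.2, 2.6]
width: 0.436
gripper_force: 20.0
```

Gripped: the opening is 40.1 mm, as it should be. I'm lifting and carrying the module over the bed.

Emit:
{"method": "jog_arm", "body": {"rows": [[[0, 0, 3], [0, 0, 0], 0.3], [[0, 0, 8], [0, 0, 0], 0.3], [[0, 0, 13], [0, 0, -1], 0.3], [[1, -4, 16], [0, 0, -2], 0.3], [[2, -9, 18], [0, 0, -3], 0.3], [[3, -14, 19], [0, 0, -4], 0.3], [[4, -19, 19], [0, 0, -4], 0.3], [[5, -24, 19], [0, 0, -4], 0.3]]}}

```text
clock: 5.58
position: [0.5233, 0.0668, 0.2019]
ee_rot: [2.243, 2.199, 0.0]
force: [0.4, -0.6, -1.3]
width: 0.436
gripper_force: 20.0
```

Emit:
{"method": "jog_arm", "body": {"rows": [[[1, -5, 0], [0, 0, 0], 0.3], [[2, -10, 0], [0, 0, 0], 0.3], [[2, -12, 0], [0, 0, 0], 0.3], [[2, -12, 0], [0, 0, 0], 0.3], [[2, -12, 0], [0, 0, 0], 0.3]]}}

```text
clock: 6.2
position: [0.5431, -0.05, 0.2017]
ee_rot: [-2.241, -2.2, -0.001]
force: [0.2, 0.4, -0.9]
width: 0.437
gripper_force: 20.0
```

```bash
python3 - <<'E'
from h import *
np.set_printoptions(precision=4,suppress=True,linewidth=150)
d=grab('wrist');print(d['s']['position'],d['s']['ee_rot'],d['s']['width'],d['s']['force'])
cv2.imwrite('pics/w3.png',cv2.resize(d['img'][:,:,::-1],(800,600)))
W=cloud(d);P=W.reshape(-1,3)
for n,z,t,c,w in [('plate',.012,.003,(.542,.026),(.1,.18)),('housing',.046,.002,(.543,.098),(.06,.06)),('jaws',.046,.003,(.543,-.04),(.03,.06)),('bed',.020,.003,(.543,-.05),(.04,.06))]:
    s=P[(abs(P[:,2]-z)<t)&(abs(P[:,0]-c[0])<w[0])&(abs(P[:,1]-c[1])<w[1])]
    print(n,cv2.minAreaRect((s[:,:2]*1000).astype(np.float32)),len(s))
    if n in('jaws','bed'):
        print(np.histogram(s[:,1],bins=np.arange(-.10,.022,.003)))
print('cap',)
s=P[(abs(P[:,2]-.091)<.003)&(np.hypot(P[:,0]-.543,P[:,1]-.095)<.03)]
print(cv2.minEnclosingCircle((s[:,:2]*1000).astype(np.float32)),len(s),s.mean(0) if len(s) else 0)
E
```

```text
[ 0.5431 -0.05    0.2017] [-2.2415 -2.2003 -0.0008] 0.43663578338377707 [ 0.1911  0.4207 -0.9412]
plate ((541.6259765625, 9.1114501953125), (250.36895751953125, 129.1486053466797), 89.17642974853516) 17260
housing ((542.8967895507812, 90.30711364746094), (65.47148895263672, 71.51515197753906), 89.12692260742188) 3339
jaws ((540.7240600585938, -40.86103820800781), (80.2284927368164, 38.49365234375), 88.96656036376953) 940
(array([  0,   0,   0,   0,   0,   0,  52,  88,  91,  94,  85,  49,   0,   0,   0,   0,   0,   0,   0,   0,   0,   0,   0,   0,   2, 110,  65,   0,
         0,  15,  92,  90,  96,  11,   0,   0,   0,   0,   0,   0]), array([-0.1  , -0.097, -0.094, -0.091, -0.088, -0.085, -0.082, -0.079, -0.076, -0.073, -0.07 , -0.067, -0.064, -0.061, -0.058, -0.055, -0.052,
       -0.049, -0.046, -0.043, -0.04 , -0.037, -0.034, -0.031, -0.028, -0.025, -0.022, -0.019, -0.016, -0.013, -0.01 , -0.007, -0.004, -0.001,
        0.002,  0.005,  0.008,  0.011,  0.014,  0.017,  0.02 ]))
bed ((540.7052001953125, -43.66442108154297), (106.04983520507812, 45.84309768676758), 89.06292724609375) 2461
(array([  1,  94, 111,  46,   6,   8,   9,   9,   6,   9,   9,  93, 110, 111, 119, 115, 115, 117, 122, 115, 116, 114, 119,  83,  20,  18,  83,  90,
        79,  22,  24,  21,  28,  92,  86,  85,  56,   0,   0,   0]), array([-0.1  , -0.097, -0.094, -0.091, -0.088, -0.085, -0.082, -0.079, -0.076, -0.073, -0.07 , -0.067, -0.064, -0.061, -0.058, -0.055, -0.052,
       -0.049, -0.046, -0.043, -0.04 , -0.037, -0.034, -0.031, -0.028, -0.025, -0.022, -0.019, -0.016, -0.013, -0.01 , -0.007, -0.004, -0.001,
        0.002,  0.005,  0.008,  0.011,  0.014,  0.017,  0.02 ]))
cap
((542.9702758789062, 97.40719604492188), 16.831117630004883) 1620 [0.543  0.0961 0.0897]
```

View pics/w3.png

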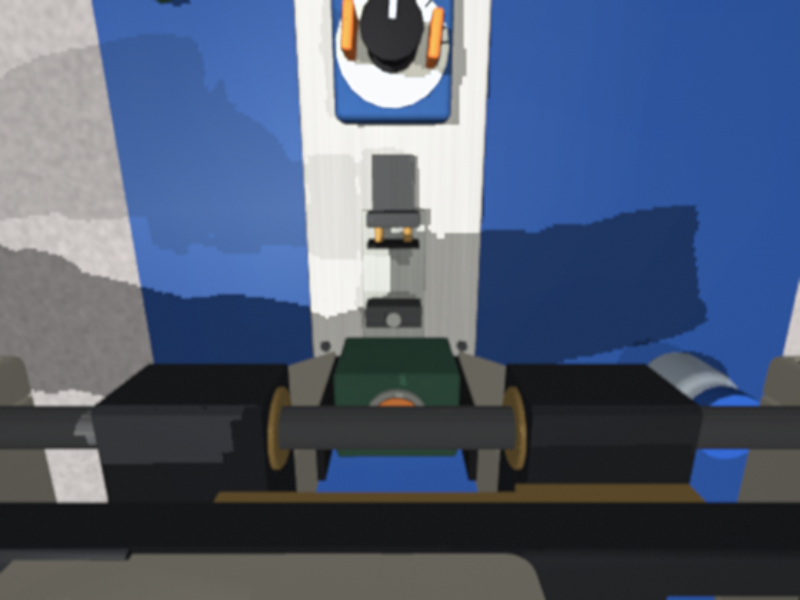

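The stop-jaw face is at world y ≈ -0.066 and the moving jaw's face at ≈ -0.0265, a 40 mm gap centred at -0.046. The knob axis is at (0.543, 0.097) and the fixture yaw is -0.95°. The held module is at pixel (397,395). I'll check its y in the hand.

```bash
python3 - <<'E'
from h import *
np.set_printoptions(precision=4,suppress=True,linewidth=150)
d=load('wrist');W=cloud(d)
for u,v in [(370,358),(397,358),(430,358),(397,348),(397,368),(350,368),(350,380),(440,380),(397,385)]: print((u,v),W[int(v*.7),int(u*.7)])
E
```

```text
(370, 358) [ 0.5343 -0.0358  0.2107]
(397, 358) [ 0.543  -0.036   0.2106]
(430, 358) [ 0.5547 -0.0365  0.2097]
(397, 348) [ 0.543  -0.0363  0.2002]
(397, 368) [ 0.543  -0.0357  0.2197]
(350, 368) [ 0.5279 -0.0356  0.2192]
(350, 380) [ 0.5282 -0.0382  0.2234]
(440, 380) [ 0.5569 -0.0385  0.224 ]
(397, 385) [ 0.543  -0.0394  0.2246]
```

Emit:
{"method": "jog_arm", "body": {"rows": [[[-0.25, 0.5, -4], [0, 0, 0], 0.3], [[-0.25, 0.5, -8], [0, 0, 0], 0.3], [[-0.25, 0.5, -11], [0, 0, 0], 0.3], [[-0.25, 0.5, -11.5], [0, 0, 0], 0.3], [[-0.25, 0.5, -11.5], [0, 0, 0], 0.3]]}}

```text
clock: 6.88
position: [0.5412, -0.0455, 0.0874]
ee_rot: [2.242, 2.201, 0.001]
force: [0.5, 0.4, -0.6]
width: 0.435
gripper_force: 20.0
```

Module offset in the hand is -1 mm in y, as predicted. Lowering it between the jaws.

Emit:
{"method": "jog_arm", "body": {"rows": [[[0, 0, -2], [0, 0, 0], 0.3], [[0, 0, -4], [0, 0, 0], 0.3], [[0, 0, -5], [0, 0, 0], 0.3], [[0, 0, -5.3], [0, 0, 0], 0.3], [[0, 0, -5.3], [0, 0, 0], 0.3]]}}

```text
clock: 7.5
position: [0.5413, -0.0464, 0.0344]
ee_rot: [2.243, 2.199, 0.001]
force: [0.1, 0.2, -2.1]
width: 0.435
gripper_force: 20.0
```

Emit:
{"method": "jog_arm", "body": {"rows": [[[0, 0, -0.1], [0, 0, 0], 0.3], [[0, 0, -0.2], [0, 0, 0], 0.3], [[0, 0, -0.25], [0, 0, 0], 0.3], [[0, 0, -0.25], [0, 0, 0], 0.3]]}}

```text
clock: 8.0
position: [0.541, -0.0465, 0.0318]
ee_rot: [2.243, 2.199, 0.0]
force: [-1.8, -0.5, 5.4]
width: 0.436
gripper_force: 20.0
```

The module touches the bed, with a force of about 6 N. Releasing, then rising straight up.

Emit:
{"method": "jog_arm", "body": {"rows": [[[0, 0, 0], [0, 0, 0], 0.6], [[0, 0, 0], [0, 0, 0], 0.9], [[0, 0, 0], [0, 0, 0], 0.9], [[0, 0, 2], [0, 0, 0], 0.9], [[0, 0, 5], [0, 0, 0], 1], [[0, 0, 9], [0, 0, 0], 1], [[0, 0, 13], [0, 0, 0], 1], [[0, 0, 13], [0, 0, 0], 1]]}}

```text
clock: 9.0
position: [0.5427, -0.0462, 0.1642]
ee_rot: [2.241, 2.196, 0.006]
force: [-0.2, -0.6, -0.2]
width: 0.999
gripper_force: 0.0
```

Emit:
{"method": "jog_arm", "body": {"rows": [[[0, -3, 2], [0, 0, 0], 1], [[0, -6, 3], [0, 0, 0], 1], [[0, -6, 3], [0, 0, 0], 1], [[0, -6, 3], [0, 0, 0], 1]]}}

```text
clock: 9.5
position: [0.5403, -0.1058, 0.1904]
ee_rot: [-2.242, -2.199, 0.001]
force: [0.4, -0.0, -0.4]
width: 0.999
gripper_force: 0.0
```

```bash
python3 - <<'E'
from h import *
np.set_printoptions(precision=4,suppress=True,linewidth=150)
d=grab('wrist');print(d['s']['position'],d['s']['ee_rot'],d['s']['width'],d['s']['force'])
cv2.imwrite('pics/w4.png',cv2.resize(d['img'][:,:,::-1],(800,600)))
W=cloud(d);P=W.reshape(-1,3)
for n,z,t,c,w in [('module',.056,.003,(.541,-.046),(.03,.03)),('stop',.046,.003,(.543,-.074),(.03,.012)),('jaw',.046,.003,(.543,-.022),(.03,.008))]:
    s=P[(abs(P[:,2]-z)<t)&(abs(P[:,0]-c[0])<w[0])&(abs(P[:,1]-c[1])<w[1])]
    if len(s): print(n,cv2.minAreaRect((s[:,:2]*1000).astype(np.float32)),len(s),s.mean(0))
s=P[(abs(P[:,2]-.091)<.003)&(np.hypot(P[:,0]-.543,P[:,1]-.095)<.03)]
if len(s):print('cap',cv2.minEnclosingCircle((s[:,:2]*1000).astype(np.float32)),s.mean(0))
h=cv2.cvtColor(d['img'],cv2.COLOR_RGB2HSV)
m=(h[...,0]>5)&(h[...,0]<25)&(h[...,1]>130)&(abs(W[...,2]-.085)<.003)&(np.hypot(W[...,0]-.543,W[...,1]-.095)<.04)
s=W[m]
for k in (s[:,0]<.543,s[:,0]>.543):
    if k.sum()>3: print('tab',s[k].mean(0),cv2.minAreaRect((s[k][:,:2]*1000).astype(np.float32)))
E
```

```text
[ 0.5403 -0.1058  0.1904] [-2.2422 -2.1985  0.0006] 0.9987545989078292 [ 0.3543 -0.001  -0.3589]
module ((541.0487060546875, -47.50914001464844), (29.243263244628906, 39.532188415527344), 88.89474487304688) 1549 [ 0.5408 -0.0472  0.0551]
stop ((540.2703857421875, -73.22677612304688), (15.151379585266113, 39.33869934082031), 88.8983154296875) 579 [ 0.5402 -0.0733  0.0444]
jaw ((541.2686767578125, -22.700347900390625), (3.445699453353882, 35.43256378173828), 88.91580963134766) 198 [ 0.5413 -0.0227  0.0447]
```

View pics/w4.png

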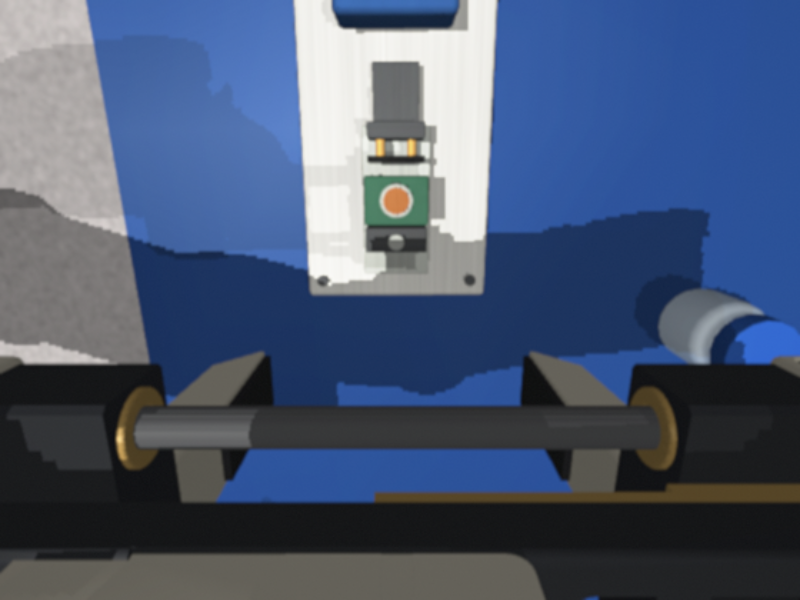

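The module is seated upright on the bed, at (397,200) in the view. Its top is at z = 55 mm, it is centred at (0.541, -0.047), and its yaw matches the fixture. Next I'll measure the tabs.

Emit:
{"method": "jog_arm", "body": {"rows": [[[0.3, 5, 1], [0, 0, 0], 1], [[0.3, 10, 2], [0, 0, 0], 1], [[0.3, 13, 2], [0, 0, 0], 1], [[0.3, 13, 2], [0, 0, 0], 1], [[0.3, 13, 2], [0, 0, 0], 1]]}}

```text
clock: 10.18
position: [0.5434, 0.0235, 0.2107]
ee_rot: [-2.242, -2.2, 0.001]
force: [0.4, -0.4, 0.1]
width: 1.0
gripper_force: 0.0
```

```bash
python3 - <<'E'
from h import *
np.set_printoptions(precision=4,suppress=True,linewidth=150)
d=grab('wrist');print(d['s']['position'],d['s']['ee_rot'])
W=cloud(d);P=W.reshape(-1,3)
s=P[(abs(P[:,2]-.090)<.003)&(np.hypot(P[:,0]-.543,P[:,1]-.095)<.025)]
print('cap',cv2.minEnclosingCircle((s[:,:2]*1000).astype(np.float32)),s.mean(0))
h=cv2.cvtColor(d['img'],cv2.COLOR_RGB2HSV)
m=(h[...,0]>5)&(h[...,0]<25)&(h[...,1]>130)&(abs(W[...,2]-.085)<.003)&(np.hypot(W[...,0]-.543,W[...,1]-.095)<.04)
s=W[m];c=[]
for k in (s[:,0]<.543,s[:,0]>.543):
    if k.sum()>3: c.append(s[k].mean(0)); print('tab',k.sum(),c[-1],cv2.minAreaRect((s[k][:,:2]*1000).astype(np.float32)))
v=c[1]-c[0];print('axis deg',np.degrees(np.arctan2(v[1],v[0])),np.linalg.norm(v),(c[0]+c[1])/2)
E
```

```text
[0.5434 0.0235 0.2107] [-2.2424 -2.2     0.0015]
cap ((543.1064453125, 97.8017807006836), 16.875953674316406) [0.5431 0.0981 0.0896]
tab 174 [0.5201 0.1007 0.0835] ((519.94580078125, 100.33631896972656), (21.77118492126465, 5.502862453460693), 83.43208312988281)
tab 181 [0.5662 0.096  0.0836] ((566.181640625, 95.75531768798828), (21.458467483520508, 5.669995307922363), 84.27017974853516)
axis deg -5.80674254590687 0.04633232210236913 [0.5431 0.0983 0.0835]
```

Emit:
{"method": "jog_arm", "body": {"rows": [[[0, 4, -1], [0, 0, -4.7], 1], [[0, 7.45, -3], [0, 0, -4.7], 1], [[0, 7.45, -7], [0, 0, -4.7], 1], [[0, 7.45, -11], [0, 0, -4.7], 1], [[0, 7.45, -13], [0, 0, -4.7], 1], [[0, 7.45, -13], [0, 0, -4.7], 1]]}}

```text
clock: 10.98
position: [0.5427, 0.0965, 0.0796]
ee_rot: [-2.332, -2.103, 0.005]
force: [0.6, -0.1, 0.6]
width: 1.0
gripper_force: 0.0
```

Emit:
{"method": "jog_arm", "body": {"rows": [[[0, 0.1, -1.2], [0, 0, 0], 1], [[0, 0.1, -2.4], [0, 0, 0], 1], [[0, 0.1, -2.4], [0, 0, 0], 1], [[0, 0.1, -2.4], [0, 0, 0], 1]]}}

```text
clock: 11.48
position: [0.5439, 0.0991, 0.0575]
ee_rot: [2.332, 2.105, 0.0]
force: [-0.7, -0.0, -0.2]
width: 1.0
gripper_force: 0.0
```

```bash
python3 - <<'E'
from cell import arm
s=arm.observe();print(s['position'],s['ee_rot'],s['force'],s['ft_torque'],s['joints'])
E
```

```text
[0.54394197 0.09909688 0.05750217] [2.33153814e+00 2.10528258e+00 4.99050454e-04] [-0.65642358 -0.03532253 -0.15900511] [-0.01632241 -0.05620649 -0.02612052] [ 0.10214764  0.58074067 -0.53010269  1.89489844  0.40824873  0.77391027
 -0.75525711]
```

Emit:
{"method": "jog_arm", "body": {"rows": [[[-0.08, -0.1, -0.1], [0, 0, 0], 0.7], [[-0.08, -0.1, -0.1], [0, 0, 0], 0.35], [[-0.08, -0.1, -0.1], [0, 0, 0], 0.35], [[-0.08, -0.1, -0.1], [0, 0, 0], 0.35], [[-0.08, -0.1, -0.1], [0, 0, 0], 0.35], [[-0.08, -0.1, -0.1], [0, 0, 0], 0.35], [[-0.08, -0.1, -0.1], [0, 0, 0], 0.35], [[-0.08, -0.1, -0.1], [0, 0, 0], 0.35]], "newtons": 30}}

```text
clock: 12.48
position: [0.5432, 0.098, 0.0565]
ee_rot: [2.332, 2.105, 0.001]
force: [-0.5, -1.5, 4.3]
width: 0.427
gripper_force: 30.0
```

```bash
python3 - <<'E'
from cell import arm
s=arm.observe();print(s['position'],s['ee_rot'],s['force'],s['ft_torque'],s['width'])
E
```

```text
[0.54323404 0.09804449 0.05652569] [2.33157481e+00 2.10496849e+00 7.32048426e-04] [-0.48998639 -1.45512407  4.28596288] [-0.20309822 -0.01566769 -0.01966111] 0.42696995465413606
```

The tabs are fully in (width about 39.5 mm). Turning clockwise, starting with the free travel.

Emit:
{"method": "jog_arm", "body": {"rows": [[[0, 0, 0], [0, 0, -3], 0.35], [[0, 0, 0], [0, 0, -7], 0.35], [[0, 0, 0], [0, 0, -11], 0.35], [[0, 0, 0], [0, 0, -15], 0.35], [[0, 0, 0], [0, 0, -19], 0.35], [[0, 0, 0], [0, 0, -22], 0.35], [[0, 0, 0], [0, 0, -24], 0.35], [[0, 0, 0], [0, 0, -24], 0.35]]}}

```text
clock: 13.48
position: [0.5437, 0.0979, 0.0565]
ee_rot: [2.718, 1.574, 0.002]
force: [2.7, -1.4, 4.4]
width: 0.434
gripper_force: 30.0
```

```bash
cat > st.py <<'E'
import numpy as np
from cell import arm
s=arm.observe();r=s['ee_rot']
print(s['clock'],s['position'].round(4),'tool y deg',np.degrees(2*np.arctan(r[1]/r[0]))-90,s['force'].round(1),s['ft_torque'].round(3),round(s['width'],3),s['joints'][6])
E
python3 st.py
```

```text
13.475 [0.5437 0.0979 0.0565] tool y deg -29.846283051016194 [ 2.7 -1.4  4.4] [-0.404 -0.668 -0.04 ] 0.434 -1.0980704109260062
```

Emit:
{"method": "jog_arm", "body": {"rows": [[[0, 0, 0], [0, 0, -2], 0.35], [[0, 0, 0], [0, 0, -4], 0.35], [[0, 0, 0], [0, 0, -6], 0.35], [[0, 0, 0], [0, 0, -8], 0.35], [[0, 0, 0], [0, 0, -8], 0.35]]}}

```text
clock: 14.1
position: [0.5438, 0.0978, 0.0565]
ee_rot: [2.823, 1.378, 0.002]
force: [5.3, -2.1, 4.4]
width: 0.428
gripper_force: 30.0
```

```bash
python3 st.py
```

```text
14.1 [0.5438 0.0978 0.0565] tool y deg -37.95801367647715 [ 5.3 -2.1  4.4] [-0.569 -1.08  -0.007] 0.428 -1.2134230870151879
```

Emit:
{"method": "jog_arm", "body": {"rows": [[[0.04, 0, 0], [0, 0, -2], 0.35], [[0.05, 0, 0], [0, 0, -4], 0.35], [[0.05, 0, 0], [0, 0, -4], 0.35]]}}

```text
clock: 14.48
position: [0.5438, 0.0978, 0.0564]
ee_rot: [2.869, 1.279, 0.001]
force: [4.2, -2.2, 6.3]
width: 0.427
gripper_force: 30.0
```

```bash
python3 st.py
```

```text
14.475 [0.5438 0.0978 0.0564] tool y deg -41.954643250044114 [ 4.2 -2.2  6.3] [-0.587 -0.818  0.058] 0.427 -1.2698497242965154
```

Emit:
{"method": "jog_arm", "body": {"rows": [[[0, 0, 0], [0, 0, -2], 0.35], [[0, 0, 0], [0, 0, -4], 0.35], [[0, 0, 0], [0, 0, -4], 0.35]]}}

```text
clock: 14.85
position: [0.5439, 0.0977, 0.0565]
ee_rot: [2.912, 1.178, 0.001]
force: [3.5, -2.7, 6.3]
width: 0.43
gripper_force: 30.0
```

```bash
python3 st.py; python3 - <<'E'
from h import *
d=grab('side'); cv2.imwrite('pics/s2.png',cv2.resize(d['img'][180:260,220:320,::-1],(800,600),interpolation=cv2.INTER_CUBIC))
E
```

```text
14.85 [0.5439 0.0977 0.0565] tool y deg -45.94810714738543 [ 3.5 -2.7  6.3] [-0.601 -0.779  0.09 ] 0.43 -1.3265604369408444
```

Emit:
{"method": "jog_arm", "body": {"rows": [[[0, 0, 0], [0, 0, -1.5], 0.35], [[0, 0, 0], [0, 0, -3], 0.35], [[0, 0, 0], [0, 0, -3], 0.35]]}}

```text
clock: 15.28
position: [0.544, 0.0977, 0.0565]
ee_rot: [2.941, 1.102, 0.001]
force: [3.6, -3.3, 6.0]
width: 0.429
gripper_force: 30.0
```

```bash
python3 st.py
```

```text
15.275 [0.544  0.0977 0.0565] tool y deg -48.93398281770267 [ 3.6 -3.3  6. ] [-0.671 -0.89   0.161] 0.429 -1.3689007589249922
```

Emit:
{"method": "jog_arm", "body": {"rows": [[[0, 0, 0], [0, 0, -1.5], 0.35], [[0, 0, 0], [0, 0, -3], 0.35], [[0, 0, 0], [0, 0, -3], 0.35]]}}

```text
clock: 15.65
position: [0.544, 0.0977, 0.0565]
ee_rot: [2.969, 1.024, 0.001]
force: [3.3, -2.3, 6.6]
width: 0.431
gripper_force: 30.0
```

```bash
python3 st.py
```

```text
15.65 [0.544  0.0977 0.0565] tool y deg -51.928889332579885 [ 3.3 -2.3  6.6] [-0.724 -0.839  0.231] 0.431 -1.4113698631439817
```

Emit:
{"method": "jog_arm", "body": {"rows": [[[0, 0, 0], [0, 0, -1.5], 0.35], [[0, 0, 0], [0, 0, -2.5], 0.35], [[0, 0, 0], [0, 0, -2.5], 0.35], [[0, 0, 0], [0, 0, -2.5], 0.35]]}}

```text
clock: 16.15
position: [0.544, 0.0976, 0.0565]
ee_rot: [2.991, 0.96, 0.001]
force: [3.9, -2.7, 6.0]
width: 0.429
gripper_force: 30.0
```

```bash
python3 st.py
```

```text
16.15 [0.544  0.0976 0.0565] tool y deg -54.40604032204718 [ 3.9 -2.7  6. ] [-0.709 -0.874  0.238] 0.429 -1.4463758099808273
```

Emit:
{"method": "jog_arm", "body": {"rows": [[[0, 0, 0], [0, 0, -1.5], 0.35], [[0, 0, 0], [0, 0, -1.5], 0.35], [[0, 0, 0], [0, 0, -1.5], 0.35]]}}

```text
clock: 16.52
position: [0.544, 0.0976, 0.0565]
ee_rot: [3.003, 0.921, 0.001]
force: [3.1, -3.1, 6.3]
width: 0.424
gripper_force: 30.0
```

```bash
python3 st.py
```

```text
16.525 [0.544  0.0976 0.0565] tool y deg -55.90379779897396 [ 3.1 -3.1  6.3] [-0.757 -0.892  0.225] 0.424 -1.4675927118665337
```

Emit:
{"method": "jog_arm", "body": {"rows": [[[0, 0, 0], [0, 0, 0], 0.35]]}}

```text
clock: 16.65
position: [0.544, 0.0976, 0.0565]
ee_rot: [3.003, 0.921, 0.001]
force: [2.8, -4.2, 5.9]
width: 0.432
gripper_force: 30.0
```

```bash
python3 st.py; python3 - <<'E'
from h import *
np.set_printoptions(precision=4,suppress=True)
T=[]
for i in range(5):
    d=grab('wrist' if i==0 else 'side'); T.append(arm.observe()['ft_torque'])
print(np.array(T))
d=load('wrist');cv2.imwrite('pics/w5.png',cv2.resize(d['img'][:,:,::-1],(800,600)))
E
```

```text
16.65 [0.544  0.0976 0.0565] tool y deg -55.906281799935165 [ 2.8 -4.2  5.9] [-0.773 -0.889  0.315] 0.432 -1.4676087747341537
[[-0.7571 -0.9084  0.2187]
 [-0.803  -0.8966  0.2214]
 [-0.8014 -0.8478  0.3123]
 [-0.7803 -0.9095  0.2811]
 [-0.7876 -0.8734  0.3079]]
```

View pics/w5.png

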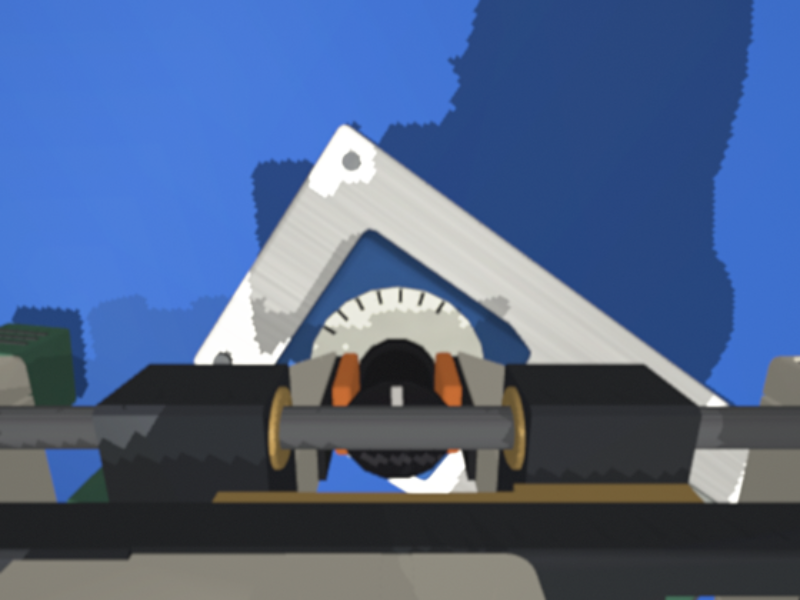

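Wrist view: both tabs at (345,390) and (448,390) are pinched, and the pointer is aligned with the gripper. The averaged torque of about 0.27 N m means roughly 15 N at the jaw. Releasing and rising.

Emit:
{"method": "jog_arm", "body": {"rows": [[[0, 0, 0], [0, 0, 0], 0.5], [[0, 0, 0], [0, 0, 0], 0.62], [[0, 0, 0], [0, 0, 0], 0.8], [[0, 0, 0], [0, 0, 0], 0.95], [[0, 0, 2], [0, 0, 0], 0.95], [[0, 0, 6], [0, 0, 0], 0.95], [[0, 0, 10], [0, 0, 0], 0.95], [[0, 0, 12], [0, 0, 0], 0.95]]}}

```text
clock: 17.9
position: [0.5434, 0.0986, 0.178]
ee_rot: [-3.003, -0.923, -0.002]
force: [0.3, -0.0, -1.3]
width: 0.95
gripper_force: 0.0
```

Emit:
{"method": "jog_arm", "body": {"rows": [[[0, -4, 1], [0, 0, 10], 0.95], [[0, -9, 2], [0, 0, 20], 0.95], [[0, -13, 3], [0, 0, 30], 0.95], [[0, -13, 4], [0, 0, 40], 0.95], [[0, -13, 4], [0, 0, 50], 0.95], [[0, -13, 4], [0, 0, 55], 0.95], [[0, -13, 4], [0, 0, 55], 0.95]]}}

```text
clock: 18.77
position: [0.5427, -0.0318, 0.2157]
ee_rot: [-2.237, -2.203, 0.001]
force: [0.6, 0.4, 0.3]
width: 0.947
gripper_force: 0.0
```

```bash
python3 st.py; python3 - <<'E'
from h import *
np.set_printoptions(precision=4,suppress=True)
d=grab('wrist');W=cloud(d);P=W.reshape(-1,3)
cv2.imwrite('pics/w6.png',cv2.resize(d['img'][:,:,::-1],(800,600)))
for n,z,t,c,w in [('module',.056,.003,(.541,-.05),(.03,.03)),('jaw',.046,.003,(.543,-.028),(.03,.012))]:
    s=P[(abs(P[:,2]-z)<t)&(abs(P[:,0]-c[0])<w[0])&(abs(P[:,1]-c[1])<w[1])]
    if len(s): print(n,cv2.minAreaRect((s[:,:2]*1000).astype(np.float32)),len(s),s.mean(0))
h=cv2.cvtColor(d['img'],cv2.COLOR_RGB2HSV)
m=(h[...,0]>5)&(h[...,0]<25)&(h[...,1]>130)&(abs(W[...,2]-.085)<.003)&(np.hypot(W[...,0]-.543,W[...,1]-.095)<.04)
s=W[m];c=[]
for k in (s[:,0]<.543,s[:,0]>.543):
    if k.sum()>3: c.append(s[k].mean(0)); print('tab',k.sum(),c[-1])
v=c[1]-c[0];print('axis deg',np.degrees(np.arctan2(v[1],v[0])),np.linalg.norm(v))
E
```

```text
18.775 [ 0.5427 -0.0318  0.2157] tool y deg -0.8769982245528496 [0.6 0.4 0.3] [-0.054 -0.113  0.01 ] 0.947 -0.2518034993049618
module ((540.8185424804688, -50.08986282348633), (30.055940628051758, 39.01546859741211), 88.66202545166016) 1097 [ 0.5408 -0.0498  0.0551]
jaw ((542.4203491210938, -26.566465377807617), (21.62209129333496, 40.231346130371094), 85.20243835449219) 416 [ 0.5414 -0.0265  0.0442]
tab 231 [0.5299 0.1166 0.0835]
tab 202 [0.5563 0.0786 0.0835]
axis deg -55.203227376254006 0.046291170307970364
```

View pics/w6.png

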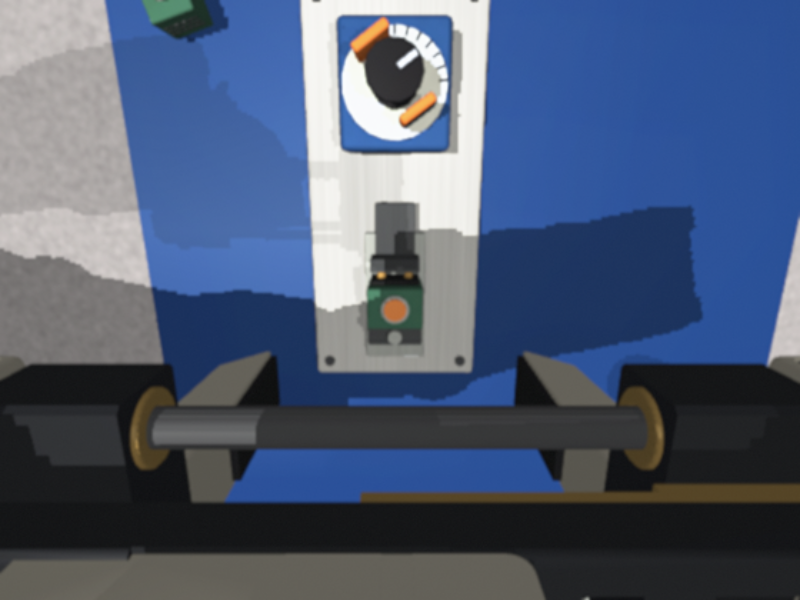

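The tabs are back out: their centres are 46.3 mm apart, the same as at the start. The knob settled back by about 0.7° only, so the jaw holds roughly 14 N. The module at (395,310) is upright against the stop jaw.

```bash
python3 -c "
from cell import arm
print(arm.sign_off())"
```

```text
the job is handed in; nothing more can be done
None
```

The green module stands clamped upright on the bed at an estimated 14 N, judged from wrist torque and knob angle, with the tabs out and the knob locked; the job was handed in at about 19 s, and no verdict came back.

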